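Hand over a dish tray from the stereo microscope

TASK

The two culture dishes under the stereo microscope have been viewed: slide the carriage along its rail, out from under the microscope, until it clicks into the hand-over catch at the end of the rail. Then take the dish tray by its bar grip, lift it straight up out of the carriage about 8 cm, and finish while holding it there above the carriage, level and still with both dishes sitting in it, for me to take; the carriage stays in its catch. Keep the tray level all the way, do not bump the microscope, and leave the other things on the bench alone.

Things in the scene. Friction and masses are not known exactly. Their poses are not given: they have to be found in the camera images.
- carriage: carriage sliding along the rail, aluminium plate 74 mm wide, its top 51 mm above the bench. Origin: on the plate's top under the tray's centre; axes as station, its +y points to the hand-over end. It glides freely (0.7 kg, 1.5 N friction) until a spring ball drops into the catch, which draws it onto handover from 3 mm either side (about 7 N to leave); a hard stop lies 2.5 mm beyond
- push_knob (a point): middle of the carriage's upright black knob: cylinder 20 mm across, 30 mm tall, on a 12 mm stem, on the carriage's 36 mm wide tongue; it spans 65 to 95 mm above the bench (tongue top 51 mm). It stands over the rail, 185 mm from the tray's centre towards the hand-over end. Grip or push it
- station: aluminium breadboard 13 mm thick, fixed, with the rail along its y axis at x = 0. Origin at bench height under the tray's centre when the carriage is in the hand-over catch; +y points along the rail from the microscope to the hand-over end, z up. The board reaches x -110 to +200 mm, y -410 to +235 mm
- handover (a point): where the middle of the tray's underside stands when the carriage is in the hand-over catch: above the station's origin, 51 mm above the bench, level with the top of the carriage's aluminium plate (74 mm wide). Axes as station
- tray: black dish tray, 60 mm (x, across the rail) by 130 mm (y, along it), 12 mm thick, about 0.25 kg, loose on the carriage between low corner locators (6 mm high, 1.5 mm play). Origin: centre of its underside, z up. A bar grip on two thin posts crosses its middle; two round recesses 4 mm deep, 40 mm either side of the grip along y, each hold a dish
- grip_bar (a point): middle of the tray's aluminium bar grip: 56 mm long along the tray's x (across the rail), 10 mm thick along y, 16 mm high; 50 mm above the tray's underside (101 mm above the bench when seated), over the balance point. Grip it at its middle across the 10 mm, fingers closing along the rail. 22 mm free between bar and dish lids
- dish_a: closed clear 35 mm culture dish, 38 mm across, 12 mm tall, about 22 g, loose in one of the tray's two recesses. Origin: centre of its underside, 8 mm above the tray's underside when seated
- dish_b: second dish, the same as dish_a, in the other recess
- microscope: white stereo microscope, fixed over the rail, 390 mm tall. Origin on the breadboard under the optical axis, 270 mm from the station's origin along its -y. Ring light's underside 180 mm above the bench; body and head 104 mm wide along the rail; eyepieces lean 110 mm to the station's -x, column 135 mm to its +x
- dish_stack: bystander, loose, to be left alone: three closed 35 mm culture dishes in a stack, 38 mm across, 37 mm tall, standing on the breadboard. Origin at the centre of its underside
- objective_can: bystander, loose, to be left alone: black objective canister with aluminium cap, 37 mm across, 62 mm tall, standing on the breadboard. Origin at the centre of its underside
- slide_box: bystander, loose, to be left alone: closed microscope-slide box, 84 x 102 mm, 34 mm tall. Origin at the centre of its underside
- stain_bottle: bystander, loose, to be left alone: amber dropper bottle, 36 mm across, 96 mm tall with its bulb. Origin at the centre of its underside
- oil_bottle: bystander, loose, to be left alone: white dropper bottle, 36 mm across, 96 mm tall with its bulb. Origin at the centre of its underside
- beaker: bystander, loose, to be left alone: glass beaker, 70 mm across, 85 mm tall. Origin at the centre of its underside
- tube_rack: bystander, loose, to be left alone: rack of microtubes, 70 x 130 mm, 43 mm tall. Origin at the centre of its underside

How it is judged:
On the way:
1. the carriage rests in the hand-over catch with the tray still seated on it (y of carriage in the frame of station between -0.0025 and 0.0025 m and linear speed of carriage below 0.01 m/s and height (world z) of tray below 0.056 m), for 0.2 s.
At the end, for the whole second after the job is handed in: carriage in the catch (within 2.5 mm); tray held by the fingers alone, 50 to 130 mm above the carriage plate, within 40 mm sideways of the hand-over place, tilt under 0.1 rad, slower than 20 mm/s and 0.15 rad/s; both dishes seated in its recesses (y of carriage in the frame of station between -0.0025 and 0.0025 m and height (world z) of tray between 0.101 and 0.181 m and horizontal distance between tray and handover below 0.04 m and angle between tray's own z axis and vertical below 0.1 rad and linear speed of tray below 0.02 m/s and angular speed of tray below 0.15 rad/s and contact force between the fingers and tray above 1 N and contact force between tray and carriage below 0.05 N and z of dish_a in the frame of tray between 0.0055 and 0.0105 m and z of dish_b in the frame of tray between 0.0055 and 0.0105 m); the arm keeps its last pose, push and grip.
It fails at once if the tray tips by more than 0.26 rad (15 degrees) (angle between tray's own z axis and vertical above 0.26 rad).
It fails at once if the microscope is bumped (more than 8 N) (contact force between any of the arm, the fingers, tray and microscope above 8 N).
It fails at once if another thing on the bench or breadboard is moved by more than 25 mm (distance of any of dish_stack, objective_can, slide_box, stain_bottle, oil_bottle, beaker, tube_rack from where it was at the start of the episode above 0.025 m).
It also fails if it takes over 48 s, if anything falls off the work surface, if the arm or the gripper's body presses on something with over 40 N, if the wrist force passes 120 N, or if a joint passes its speed limit or range.

ROBOT

A 7-joint arm with a two-finger parallel gripper is mounted at the origin on the work surface. World frame = base frame: x ahead of the robot, y to its left, z up, the work surface at z = 0. Lengths are in m, angles in rad, forces in N, time in s.
With the tool pointing down it reaches from about 0.35 to 0.775 m from the base axis. Payload 3.1 kg.
Tool frame: the origin (TCP) lies at the very end of the fingers, on their centre line; the grasp point (between the pads) lies 19 mm behind it; x points along the fingers, y is the direction in which the jaws open and shut, and the axes are right-handed (so a half turn about x gives the same grasp; the last joint's range is limited). The gripper opens to 85 mm and grips with 20 to 120 N. Pads are 22 mm wide; open, the fingers measure 114 mm over their backs; the gripper's body (76 mm by 85 mm) begins 54 mm behind the grasp point. The pads swing forward as they close: fully open they stand 13 mm farther back than shut.
Start: joints at [1.177, 0.311, 0.014, 1.512, -0.004, 1.319, -0.027], TCP at [0.19, -0.516, 0.231] pointing down, gripper open.
Joint ranges: [-2.7, 2.7], [-0.3, 1.91], [-1.27, 1.3], [0.12, 2.57], [-1.44, 4.58], [0.2, 2.03], [-3.05, 3.05]. Speed limits (rad/s): [2.79, 2.79, 3.14, 3.14, 3.14, 3.14, 3.14].

INTERFACE

Orientations are given as a rotation vector (axis times angle).
In Python, from cell import state, imaging, bot gives the robot as it stands. The module is installed in compiled form; this text tells all that it offers.
- The arm moves only by the tool send_rows, never from a script. Its argument "increments" is a list that holds one entry, the list of rows, each a list of 5 numbers: the shift along the world's x, y, z in cm, then the turn about the world's z in rad, then the closure, from 0 (fully open) to 1 (shut). A call has 1 to 5 rows; each row shifts and turns the commanded pose from where the row before left it; what a row does not reach is not made up. A row lasts 1/12 s, in which the tool goes at most 41.7 mm and 7.16 degrees, less where a joint would pass 70% of its speed; a pose out of reach is approached as far as the arm can. A call is refused whole if a number of a shift passes 4.17 or a number of a turn 0.125, either way. A call with a gripper value outside its range is refused whole. The fingers move at their own pace and stop on an object; "force" is the grip in N (left out, the last holds). Time passes only in rows, so rows that do not move let the fingers close. It gives the time, the measured TCP pose, the force and the opening at its end, in the units of the state.
- state(): the state, without advancing time (a new reading comes with each control period).
- imaging.grab_frame(name): name is "side" or "top"; returns a dict with "color" (384x512x3 uint8, blue, green, red), "fx", "fy", "cx", "cy" (pixels), "k1" (the pictures are not rectified: a ray, as slopes to the right and down, at radius r is drawn at 1 + k1 r^2 times it, then the intrinsics apply), "R" (3x3) and "t" (3): a world point X has camera coordinates R X + t. Camera axes: x right, y down, z forward; pixel columns grow to the right and rows downward; lengths in m; the calibration is good to about 2 mm. A picture is of the moment at which its call begins. There is no depth.
- bot.sign_off(): hands the job in, once; it reports no verdict.
The state is a dict: "time_s": time; "joint_pos": joint angles; "qvel": joint speeds; "tau": joint torques, N m; "position": TCP position; "eef_rot": TCP orientation; "force": force on the tool from outside, world axes, zero at the start; "torque": the same for the moment, N m; "width": finger opening in m.
Only numpy, scipy, OpenCV 4.12 (cv2) and the standard library are available. Lean on these libraries where they do the work, as an engineer would, in place of code of your own. Each camera call takes 0.05 s, during which the arm holds its last target. There are 200 camera calls.

## Working session

There is one attempt and no reset: what is moved stays moved. The work goes in short steps, Python scripts to look and compute and a tool call to move; the robot and the scene stay as the last step left them, time stands still between calls to the robot, and variables do not carry over. Pictures are saved under pics/ and viewed, about 8 in all and at most 12, crops included, and the job is handed in when it is done.

Besides the shell and the picture viewer there is one more tool, called by a JSON object that holds its "op" and its "data", one argument or row to a line. send_rows: Moves the arm, as the interface text tells. Its arguments: {"type":"object","properties":{"increments":{"type":"array"},"force":{"type":"number"}},"required":["increments"]}

```bash
mkdir -p pics; cat > h.py <<'E'
import numpy as np, cv2
from cell import state, imaging, bot
def grab(n,f=None):
    d=imaging.grab_frame(n)
    if f: cv2.imwrite('pics/'+f,d["color"])
    return d
def K(d): return np.array([[d["fx"],0,d["cx"]],[0,d["fy"],d["cy"]],[0,0,1.]]),np.array([d["k1"],0,0,0,0.])
def ray(d,u,v):
    k,c=K(d); p=cv2.undistortPoints(np.array([[[u,v]]],float),k,c)[0,0]
    R=np.array(d["R"]);t=np.array(d["t"]); return -R.T@t, R.T@np.array([p[0],p[1],1])
def onz(d,u,v,z):
    o,r=ray(d,u,v); return o+r*(z-o[2])/r[2]
def proj(d,X):
    k,c=K(d); return cv2.projectPoints(np.array(X,float).reshape(-1,3),cv2.Rodrigues(np.array(d["R"]))[0],np.array(d["t"],float),k,c)[0][:,0]
E
python3 - <<'E'
from h import *
a=grab("top","top0.png");b=grab("side","side0.png")
for d in(a,b):print(d["fx"],d["k1"],ray(d,256,192))
s=state();print(s)
E
```

```text
412.08323489623 0.023819683653287557 (array([ 0.34418471, -0.03518054,  1.52068151]), array([ 0.13269584, -0.0029185 , -0.99119847]))
459.83737687357365 0.04736594952471838 (array([0.30964449, 1.44792791, 1.18459939]), array([ 0.14166032, -0.79292623, -0.59268117]))
{'time_s': 0.1, 'joint_pos': array([ 1.17734619,  0.31167103,  0.01398797,  1.51287736, -0.00439354,
        1.31920824, -0.0271859 ]), 'qvel': array([-0.00092522,  0.00038669,  0.00122768, -0.00533426,  0.00062208,
        0.00024472, -0.00038144]), 'tau': array([ 6.75075262e-04, -3.80853975e+01,  1.46584092e-01, -2.31242734e+01,
        1.23017665e-02,  8.09135323e-03, -9.18734230e-06]), 'position': array([ 0.18928796, -0.51571118,  0.2303236 ]), 'eef_rot': array([ 2.03037221,  0.36315406, -2.03133325]), 'force': array([ 1.03670714, -0.33919554,  0.45150833]), 'torque': array([0.00528825, 0.01887272, 0.03473401]), 'width': 0.08567363673150402}
```

View pics/top0.png

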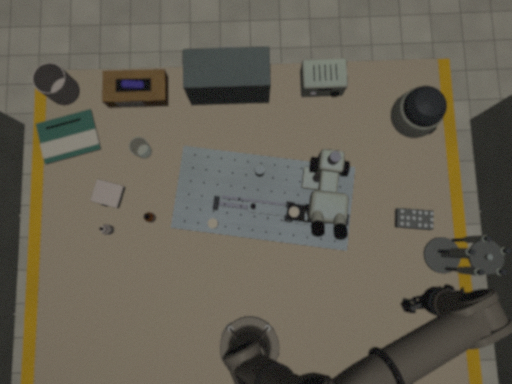

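View pics/side0.png

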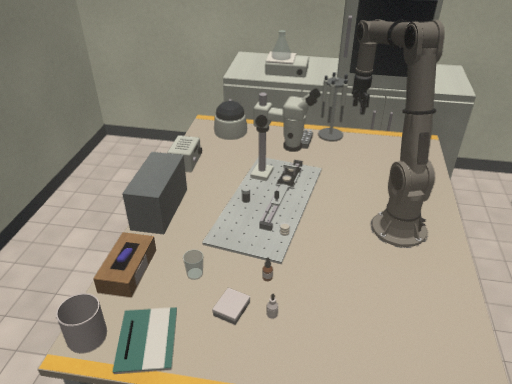

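Top view: breadboard corners at about (183,147), (355,165), (350,246) and (172,230); the microscope is at (328,195) and the rail end at (216,203). I'll crop for detail.

```bash
python3 - <<'E'
import cv2
a=cv2.imread('pics/top0.png')[140:255,165:365];cv2.imwrite('pics/t1.png',cv2.resize(a,None,fx=4,fy=4,interpolation=cv2.INTER_CUBIC))
b=cv2.imread('pics/side0.png')[145:265,200:335];cv2.imwrite('pics/s1.png',cv2.resize(b,None,fx=5,fy=5,interpolation=cv2.INTER_CUBIC))
E
```

```text
(no output)
```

View pics/t1.png

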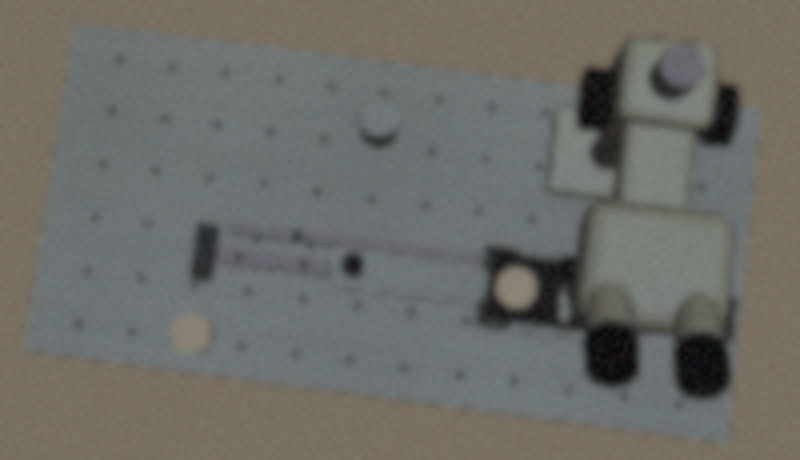

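View pics/s1.png

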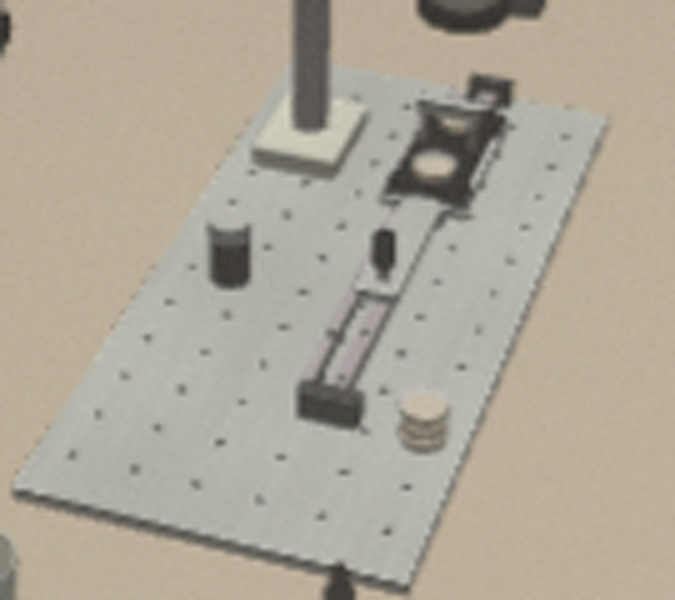

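The crops show board corners at t1 (73,25), (28,350), (727,440), the knob top at (352,265), the nearer dish at (516,287), the dish stack at (190,333) and the canister at (380,120).

```bash
cat > m.py <<'E'
from h import *
def T(U,V): return (U+.5)/4-.5+165,(V+.5)/4-.5+140
def S(U,V): return (U+.5)/5-.5+200,(V+.5)/5-.5+145
if __name__=="__main__":
    a=grab("top");b=grab("side")
    st=np.array([[.2,.235],[-.11,.235],[-.11,-.41]])
    P=np.array([onz(a,*T(*c),.013)[:2] for c in[(73,25),(28,350),(727,440)]])
    Q=np.array([onz(b,*S(*c),.013)[:2] for c in[(14,490),(408,588),(607,120)]])
    for X in(P,Q):
        A,B=st-st.mean(0),X-X.mean(0); z=(B[:,0]+1j*B[:,1])@(A[:,0]-1j*A[:,1]); th=np.angle(z)
        R=np.array([[np.cos(th),-np.sin(th)],[np.sin(th),np.cos(th)]]); o=X.mean(0)-R@st.mean(0)
        print("scale",abs(z)/(A**2).sum(),"yaw",th,"o",o,"res mm",(X-st@R.T-o).round(4).tolist())
        f=lambda p:((p[:2]-o)@R).round(4)
        k=onz(a,*T(352,265),.095);print("knob top",k,f(k))
        k=onz(b,*S(384,255),.078);print("knob side",k,f(k))
        k=onz(a,*T(516,287),.071);print("dish top",k,f(k))
        k=onz(b,*S(433,162),.071);print("dish side",k,f(k))
        k=onz(a,*T(190,333),.050);print("stack",k,f(k)); k=onz(a,*T(378,110),.062);print("can",k,f(k))
E
python3 m.py
```

```text
scale 0.9931694345284128 yaw -0.1529537168712394 o [0.49737898 0.02672523] res mm [[-0.0019, 0.0008], [0.0017, -0.0034], [0.0002, 0.0027]]
knob top [ 0.48679208 -0.02616951  0.095     ] [-0.0024 -0.0539]
knob side [ 0.48915992 -0.02339404  0.078     ] [-0.0005 -0.0508]
dish top [ 0.46537376 -0.16979113  0.071     ] [-0.0017 -0.1991]
dish side [ 0.46799417 -0.17191451  0.071     ] [ 0.0012 -0.2008]
stack [0.4348459 0.120276  0.05     ] [-0.0761  0.0829]
can [ 0.6294413  -0.05348564  0.062     ] [ 0.1427 -0.0592]
scale 0.9918233320112407 yaw -0.1567507685260506 o [0.49773423 0.03101781] res mm [[-0.0023, -0.0018], [0.0008, -0.0014], [0.0015, 0.0032]]
knob top [ 0.48679208 -0.02616951  0.095     ] [-0.0019 -0.0582]
knob side [ 0.48915992 -0.02339404  0.078     ] [ 0.     -0.0551]
dish top [ 0.46537376 -0.16979113  0.071     ] [-0.0006 -0.2034]
dish side [ 0.46799417 -0.17191451  0.071     ] [ 0.0023 -0.2051]
stack [0.4348459 0.120276  0.05     ] [-0.0761  0.0783]
can [ 0.6294413  -0.05348564  0.062     ] [ 0.1433 -0.0629]
```

```bash
python3 - <<'E'
from h import *
from scipy.spatial.transform import Rotation as R
M=R.from_rotvec(state()["eef_rot"]).as_matrix();print(M.round(3)); y=M[:,1]; print("jaw angle",np.arctan2(y[1],y[0]),"rail",np.pi/2-.155)
E
```

```text
[[-0.001  0.345 -0.939]
 [ 0.001 -0.939 -0.345]
 [-1.    -0.001  0.   ]]
jaw angle -1.218887154858058 rail 1.4157963267948965
```

{"op": "send_rows", "data": {
  "increments": [
    [[0,0,4,0,0],[0,0,4,0,0],[0,0,4,0,0],[0,0,4,0,0],[0,0,4,0,0]]
  ]
}}

```text
time_s: 0.62
position: [0.1893, -0.5158, 0.4332]
eef_rot: [2.03, 0.361, -2.03]
force: [-0.0, -1.6, 0.0]
width: 0.0858
```

{"op": "send_rows", "data": {
  "increments": [
    [[0,0,4,0,0],[0,0,3,0,0],[1.5,3,0,0,0],[1.9,3.5,0,0,0],[1.9,3.5,0,0,0]]
  ]
}}

```text
time_s: 1.03
position: [0.2431, -0.4163, 0.5011]
eef_rot: [2.031, 0.358, -2.031]
force: [0.6, -0.0, 0.2]
width: 0.0851
```

{"op": "send_rows", "data": {
  "increments": [
    [[2,3.4,0,-0.06,0],[2,3.4,0,-0.06,0],[2,3.4,0,-0.06,0],[2,3.4,0,-0.06,0],[2,3.4,0,-0.06,0]]
  ]
}}

```text
time_s: 1.45
position: [0.343, -0.2444, 0.5014]
eef_rot: [2.197, 0.053, -2.196]
force: [1.1, -0.9, 0.2]
width: 0.0855
```

{"op": "send_rows", "data": {
  "increments": [
    [[2,3.4,0,-0.06,0],[2,3.4,0,-0.06,0],[2,3.4,0,-0.06,0],[2,3.4,0,-0.027,0],[1,1.7,0,0,0]]
  ]
}}

```text
time_s: 1.87
position: [0.434, -0.0879, 0.501]
eef_rot: [-2.144, 0.156, 2.143]
force: [-0.6, -0.2, 0.1]
width: 0.0853
```

{"op": "send_rows", "data": {
  "increments": [
    [[2,3,0,0,0],[2,2.5,0,0,0],[1.4,0.8,0,0,0],[0,0,-3,0,0],[0,0,-4,0,0]]
  ]
}}

```text
time_s: 2.28
position: [0.4893, -0.0284, 0.4328]
eef_rot: [-2.15, 0.161, 2.134]
force: [1.6, -0.7, 0.8]
width: 0.0856
```

{"op": "send_rows", "data": {
  "increments": [
    [[0,0,-4,0,0],[0,0,-4,0,0],[0,0,-4,0,0],[0,0,-4,0,0],[0,0,-4,0,0]]
  ]
}}

```text
time_s: 2.7
position: [0.486, -0.0305, 0.2295]
eef_rot: [-2.141, 0.167, 2.14]
force: [1.5, -0.4, 0.6]
width: 0.0852
```

{"op": "send_rows", "data": {
  "increments": [
    [[0,0,-4,0,0],[0,0,-4,0,0],[0,0,-4,0,0],[0,0,0,0,0.3],[0,0,0,0,0.3]]
  ]
}}

```text
time_s: 3.12
position: [0.4846, -0.0303, 0.1098]
eef_rot: [-2.135, 0.166, 2.147]
force: [0.5, 0.3, 0.7]
width: 0.0638
```

```bash
python3 - <<'E'
from h import *
from scipy.spatial.transform import Rotation as R
s=state();M=R.from_rotvec(s["eef_rot"]).as_matrix();y=M[:,1]; print(s["position"],s["width"],"jaw",np.arctan2(y[1],y[0]))
a=grab("top");b=grab("side")
A=cv2.resize(a["color"][165:255,190:310],None,fx=4,fy=4,interpolation=cv2.INTER_CUBIC)
B=cv2.resize(b["color"][130:250,240:330],None,fx=3,fy=3,interpolation=cv2.INTER_CUBIC)
cv2.imwrite('pics/p5.png',np.hstack([A,B]))
print(proj(b,[s["position"]]), proj(b,[[.488,-.0245,.08]]))
E
```

```text
[ 0.48459453 -0.03033269  0.10979882] 0.06375876342472762 jaw -1.725815150376876
[[278.01146522 188.31631444]] [[276.73939942 195.07065291]]
```

View pics/p5.png

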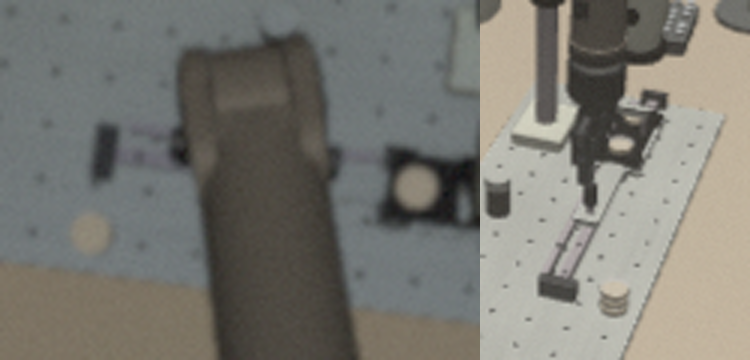

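The side view has the fingers right above the knob (knob at about (590,195) in the crop). Next I descend and grip.

{"op": "send_rows", "data": {
  "increments": [
    [[0.3,0.5,-1,0,0.3],[0,0,-2,0,0.3],[0,0,-1.6,0,0.3],[0,0,0,0,0.6],[0,0,0,0,0.8]]
  ],
  "force": 30
}}

```text
time_s: 3.63
position: [0.4904, -0.025, 0.0661]
eef_rot: [-2.142, 0.166, 2.139]
force: [0.2, -0.3, -0.3]
width: 0.0364
```

{"op": "send_rows", "data": {
  "increments": [
    [[0,0,0,0,1],[0,0,0,0,1],[0,0,0,0,1],[0,0,0,0,1],[0,0,0,0,1]]
  ]
}}

```text
time_s: 4.05
position: [0.4911, -0.026, 0.0671]
eef_rot: [-2.145, 0.168, 2.137]
force: [-1.0, -1.2, 6.1]
width: 0.0188
```

Gripped (18.8 mm on a 20 mm knob). Now I pull along the rail direction, (0.154, 0.988).

{"op": "send_rows", "data": {
  "increments": [
    [[0.05,0.3,0,0,1],[0.09,0.6,0,0,1],[0.15,1,0,0,1],[0.15,1,0,0,1],[0.15,1,0,0,1]]
  ]
}}

```text
time_s: 4.47
position: [0.4967, 0.0092, 0.0671]
eef_rot: [-2.145, 0.177, 2.138]
force: [-1.2, -7.4, 8.2]
width: 0.0188
```

{"op": "send_rows", "data": {
  "increments": [
    [[0.16,1,0,0,1],[0.15,1,0,0,1],[0.16,1,0,0,1],[0.15,1,0,0,1],[0.16,1,0,0,1]]
  ]
}}

```text
time_s: 4.88
position: [0.5048, 0.0595, 0.0671]
eef_rot: [-2.145, 0.176, 2.138]
force: [-1.7, -8.2, 9.4]
width: 0.0191
```

{"op": "send_rows", "data": {
  "increments": [
    [[0.16,1,0,0,1],[0.15,1,0,0,1],[0.16,1,0,0,1],[0.15,1,0,0,1],[0.16,1,0,0,1]]
  ]
}}

```text
time_s: 5.3
position: [0.5127, 0.1095, 0.067]
eef_rot: [-2.145, 0.176, 2.138]
force: [-0.7, -7.4, 9.0]
width: 0.0192
```

{"op": "send_rows", "data": {
  "increments": [
    [[0.16,1,0,0,1],[0.15,1,0,0,1],[0.16,1,0,0,1],[0.15,1,0,0,1],[0.16,1,0,0,1]]
  ]
}}

```text
time_s: 5.72
position: [0.5207, 0.1595, 0.0671]
eef_rot: [-2.145, 0.176, 2.138]
force: [-1.5, -8.8, 9.3]
width: 0.0192
```

{"op": "send_rows", "data": {
  "increments": [
    [[0.12,0.8,0,0,1],[0.12,0.8,0,0,1],[0.12,0.8,0,0,1],[0.09,0.6,0,0,1],[0.06,0.4,0,0,1]]
  ]
}}

```text
time_s: 6.13
position: [0.5264, 0.1951, 0.0671]
eef_rot: [-2.146, 0.172, 2.136]
force: [0.2, -5.2, 6.7]
width: 0.0188
```

{"op": "send_rows", "data": {
  "increments": [
    [[0.03,0.2,0,0,1],[0.03,0.2,0,0,1],[0.03,0.2,0,0,1],[0.03,0.2,0,0,1],[0,0,0,0,1]]
  ]
}}

```text
time_s: 6.55
position: [0.5279, 0.2043, 0.0672]
eef_rot: [-2.146, 0.169, 2.135]
force: [2.2, -3.0, 4.0]
width: 0.0186
```

```bash
python3 - <<'E'
from h import *
s=state();print(s["position"],s["force"],s["width"])
b=grab("side")
print("bar exp px",proj(b,[[.4975,.029,.101]]))
cv2.imwrite('pics/p6.png',cv2.resize(b["color"][150:270,210:330],None,fx=5,fy=5,interpolation=cv2.INTER_CUBIC))
E
```

```text
[0.52786663 0.20430695 0.06715383] [ 2.21931461 -3.04757327  3.99550058] 0.01864542188604434
bar exp px [[272.54004648 198.55735747]]
```

View pics/p6.png

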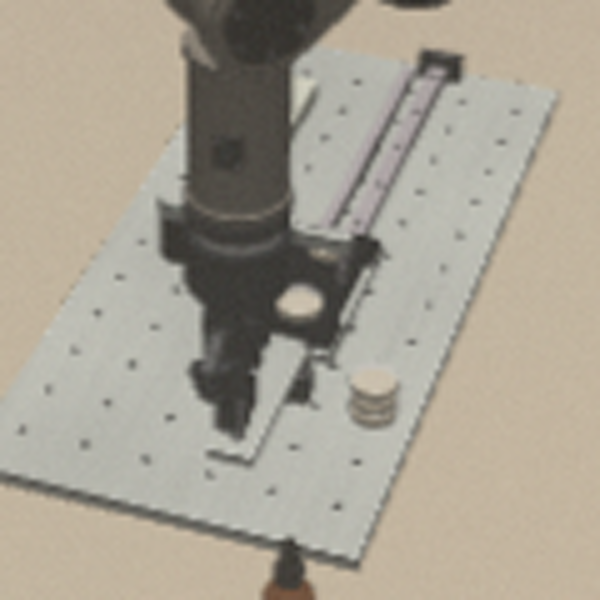

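The carriage is nearly out, with the near dish at crop (301,300) and the hand-over end beneath the knob. I creep on in small steps, watching the force.

{"op": "send_rows", "data": {
  "increments": [
    [[0.02,0.15,0,0,1],[0.02,0.15,0,0,1],[0,0,0,0,1]]
  ]
}}

```text
time_s: 6.85
position: [0.5287, 0.2094, 0.0672]
eef_rot: [-2.146, 0.164, 2.132]
force: [4.0, -0.4, 4.7]
width: 0.0188
```

{"op": "send_rows", "data": {
  "increments": [
    [[0.02,0.1,0,0,1],[0.02,0.1,0,0,1],[0,0,0,0,1]]
  ]
}}

```text
time_s: 7.1
position: [0.5287, 0.2097, 0.0671]
eef_rot: [-2.146, 0.168, 2.134]
force: [2.3, -3.6, 7.5]
width: 0.0192
```

{"op": "send_rows", "data": {
  "increments": [
    [[0.02,0.1,0,0,1],[0.02,0.1,0,0,1],[0,0,0,0,1]]
  ]
}}

```text
time_s: 7.35
position: [0.5287, 0.2099, 0.067]
eef_rot: [-2.145, 0.172, 2.137]
force: [2.2, -5.6, 9.2]
width: 0.0189
```

It clicked in: a jump to y = 0.2094, then it stayed put against rising force. I relax the preload and release, then rise.

{"op": "send_rows", "data": {
  "increments": [
    [[-0.03,-0.2,0,0,1],[-0.02,-0.15,0,0,1],[0,0,0,0,1],[0,0,0,0,1]]
  ]
}}

```text
time_s: 7.68
position: [0.5287, 0.2096, 0.0671]
eef_rot: [-2.146, 0.165, 2.133]
force: [3.3, -1.7, 5.6]
width: 0.0186
```

{"op": "send_rows", "data": {
  "increments": [
    [[0,0,0,0,0.7],[0,0,0,0,0.45],[0,0,0,0,0.35],[0,0,0,0,0.3],[0,0,0,0,0.3]]
  ]
}}

```text
time_s: 8.1
position: [0.5249, 0.2094, 0.0646]
eef_rot: [-2.139, 0.166, 2.143]
force: [0.3, -0.3, -0.2]
width: 0.0598
```

{"op": "send_rows", "data": {
  "increments": [
    [[0,0,2,0,0.3],[0,0,4,0,0.3],[0,0,4,0,0.3],[0,0,4,0,0.3],[0,0,3,0,0.3]]
  ]
}}

```text
time_s: 8.52
position: [0.5262, 0.21, 0.2388]
eef_rot: [-2.143, 0.164, 2.137]
force: [-0.0, 0.4, 0.7]
width: 0.0596
```

```bash
python3 - <<'E'
from h import *
a=grab("top","top7.png");b=grab("side","side7.png")
A=cv2.resize(a["color"][165:255,205:305],None,fx=4,fy=4,interpolation=cv2.INTER_CUBIC)
B=cv2.resize(b["color"][170:260,240:330],None,fx=4,fy=4,interpolation=cv2.INTER_CUBIC)
cv2.imwrite('pics/p7.png',np.hstack([A,B]))
E
```

```text
(no output)
```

View pics/p7.png

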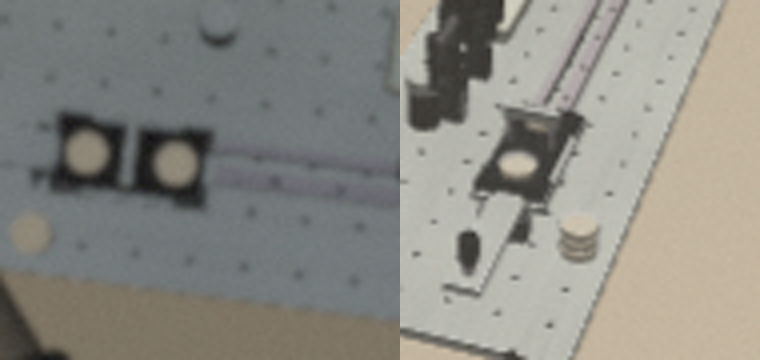

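Clear view: the dishes in the top crop are at (87,152) and (176,165) with the bar between at about (131,157). In the side crop the near dish is at (518,163), the bar at about (530,122) and the knob at (469,250).

```bash
python3 - <<'E'
from h import *
a=grab("top");b=grab("side")
t=lambda U,V:((U+.5)/4-.5+205,(V+.5)/4-.5+165)
s=lambda U,V:((U-400+.5)/4-.5+240,(V+.5)/4-.5+170)
p,q=onz(a,*t(87,152),.071),onz(a,*t(176,165),.071);d=p-q
print(p,q,np.hypot(*d[:2]),"mid",(p+q)/2,"yaw",-np.arctan2(d[0],d[1]))
print("bar top",onz(a,*t(131,157),.109));print("near dish side",onz(b,*s(518,163),.071));print("knob side",onz(b,*s(469,250),.08))
E
```

```text
[0.50356444 0.06649273 0.071     ] [ 0.4896223  -0.01189072  0.071     ] 0.07961375164440537 mid [0.49659337 0.027301   0.071     ] yaw -0.17602999566769312
bar top [0.49390262 0.02603368 0.109     ]
near dish side [0.50441049 0.06712504 0.071     ]
knob side [0.52694204 0.21084747 0.08      ]
```

Two independent estimates agree (bar at (0.497, 0.027), dish spacing 79.6 mm of 80). I move above the bar and descend.

{"op": "send_rows", "data": {
  "increments": [
    [[-0.5,-3.3,0,0,0.3],[-0.6,-4,0,0,0.3],[-0.6,-4,0,0,0.3],[-0.6,-4,0,0,0.3],[-0.6,-3,0,0,0.4]]
  ]
}}

```text
time_s: 9.13
position: [0.4948, 0.0217, 0.2328]
eef_rot: [-2.135, 0.173, 2.145]
force: [0.1, -0.2, -0.1]
width: 0.0515
```

{"op": "send_rows", "data": {
  "increments": [
    [[0,0,-3,0,0.4],[0,0,-3,0,0.4],[0,0,-2,0,0.4],[0,0,0,0,0.4],[0,0,0,0,0.4]]
  ]
}}

```text
time_s: 9.55
position: [0.4947, 0.026, 0.1531]
eef_rot: [-2.135, 0.167, 2.148]
force: [-0.0, 1.1, 0.2]
width: 0.0514
```

{"op": "send_rows", "data": {
  "increments": [
    [[0.2,0.1,-2.5,0,0.4],[0,0,-2.5,0,0.4],[0,0,-1.3,0,0.4],[0,0,-0.5,0,0.4],[0,0,0,0,0.4]]
  ]
}}

```text
time_s: 9.97
position: [0.4987, 0.0274, 0.0871]
eef_rot: [-2.14, 0.166, 2.142]
force: [0.7, 0.3, 0.3]
width: 0.0516
```

{"op": "send_rows", "data": {
  "increments": [
    [[0,0,0,0,0.6],[0,0,0,0,0.75],[0,0,0,0,0.8],[0,0,0,0,0.85],[0,0,0,0,0.9]]
  ],
  "force": 40
}}

```text
time_s: 10.38
position: [0.4996, 0.027, 0.0884]
eef_rot: [-2.143, 0.167, 2.139]
force: [-0.1, 0.7, 4.1]
width: 0.0092
```

{"op": "send_rows", "data": {
  "increments": [
    [[0,0,0,0,1],[0,0,0,0,1],[0,0,0,0,1]]
  ]
}}

```text
time_s: 10.63
position: [0.4996, 0.027, 0.0884]
eef_rot: [-2.143, 0.167, 2.139]
force: [-0.5, -0.7, 6.1]
width: 0.0094
```

Gripped (9.4 mm on the 10 mm bar) with negligible side force. I lift gently.

{"op": "send_rows", "data": {
  "increments": [
    [[0,0,0.2,0,1],[0,0,0.4,0,1],[0,0,0.6,0,1],[0,0,0.8,0,1],[0,0,0.8,0,1]]
  ]
}}

```text
time_s: 11.05
position: [0.4982, 0.0273, 0.1156]
eef_rot: [-2.139, 0.166, 2.142]
force: [0.5, 0.1, -3.4]
width: 0.0092
```

{"op": "send_rows", "data": {
  "increments": [
    [[0,0,0.8,0,1],[0,0,0.8,0,1],[0,0,0.8,0,1],[0,0,0.8,0,1],[0,0,0.8,0,1]]
  ]
}}

```text
time_s: 11.47
position: [0.4989, 0.0272, 0.1563]
eef_rot: [-2.141, 0.166, 2.14]
force: [-0.4, 1.1, -3.4]
width: 0.009
```

{"op": "send_rows", "data": {
  "increments": [
    [[0,0,0.6,0,1],[0,0,0.4,0,1],[0,0,0.2,0,1],[0,0,0,0,1],[0,0,0,0,1]]
  ]
}}

```text
time_s: 11.88
position: [0.4986, 0.0271, 0.1671]
eef_rot: [-2.14, 0.166, 2.141]
force: [-0.2, 0.6, -3.6]
width: 0.0093
```

{"op": "send_rows", "data": {
  "increments": [
    [[0,0,0,0,1],[0,0,0,0,1],[0,0,0,0,1]]
  ]
}}

```text
time_s: 12.13
position: [0.4986, 0.0271, 0.1669]
eef_rot: [-2.14, 0.166, 2.142]
force: [-0.9, -0.4, -3.7]
width: 0.0089
```

```bash
python3 - <<'E'
from h import *
s=state();print(s["position"],s["force"],s["torque"],s["width"],abs(s["qvel"]).max())
a=grab("top");b=grab("side")
A=cv2.resize(a["color"][165:255,205:285],None,fx=4,fy=4,interpolation=cv2.INTER_CUBIC)
B=cv2.resize(b["color"][170:260,240:330],None,fx=4,fy=4,interpolation=cv2.INTER_CUBIC)
cv2.imwrite('pics/p8.png',np.hstack([A,B]))
f=lambda x,y,z:[.497+.988*x+.154*y,.027-.154*x+.988*y,z]
q=proj(b,[f(0,.04,.071+.08),f(0,-.04,.151),f(0,.185,.08)]);print("side crop expect dish, dish, knob",(q-[240,170])*4+[320,0])
E
```

```text
[0.49855751 0.0271421  0.16689059] [-0.89062557 -0.3693137  -3.7022976 ] [-0.02551723  0.02019307 -0.06144001] 0.008906601628593061 0.0031163324049821952
side crop expect dish, dish, knob [[439.56300851  94.96614427]
 [464.47138027  48.92451202]
 [389.28573674 247.92186427]]
```

View pics/p8.png

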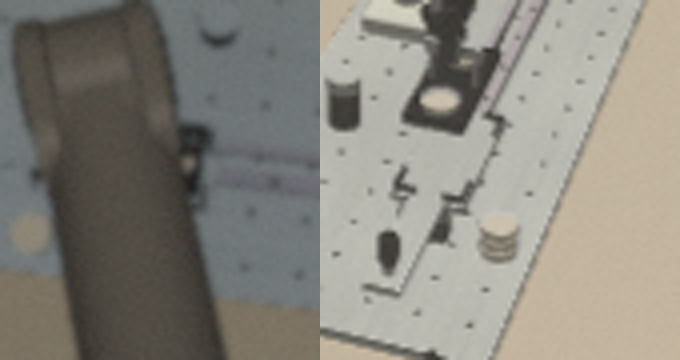

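The tray is up at about 78 mm. The near dish is at (440,100) against an expected (440,95), the far dish is visible at (466,62), and the knob is at (388,248), where the catch should put it. Handing in.

```bash
python3 -c "
from h import *
bot.sign_off(); s=state(); print(s['position'],s['force'],s['width'])"
```

```text
the job is handed in; nothing more can be done
the job is handed in; nothing more can be done
```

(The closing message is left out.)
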